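# Load the scan trolley under its kick-down brake and park it at the lamp

### The arm

A 6-joint arm with a two-finger parallel gripper is mounted at the origin on the work surface. World frame = base frame: x ahead of the robot, y to its left, z up, the work surface at z = 0. Lengths are in m, angles in rad, forces in N, time in s.
With the tool pointing down it reaches from about 0.25 to 0.725 m from the base axis. Payload 4 kg.
Tool frame: the origin (TCP) lies on the centre line of the jaws, within the pads' length; the fingertips stand 14 mm ahead of it and the grasp point (between the pads) lies 5 mm behind it; z points along the fingers, x is the direction in which the jaws open and shut, and the axes are right-handed (so a half turn about z gives the same grasp; the last joint's range is limited). The gripper opens to 85 mm and grips with 20 to 120 N. Pads are 22 mm wide; open, the fingers measure 114 mm over their backs; the gripper's body (76 mm by 85 mm) begins 54 mm behind the grasp point. The pads swing forward as they close: fully open they stand 13 mm farther back than shut.
Start: joints at [1.182, 0.241, 0.005, 1.335, 0, 1.571], TCP at [0.19, 0.463, 0.245] pointing down, gripper open.
Joint ranges: [-2.72, 2.72], [-1.05, 1.87], [-1.09, 1.28], [-1.99, 2.15], [-1.42, 1.44], [-3.14, 3.14]. Speed limits (rad/s): [2.79, 2.79, 3.14, 3.14, 3.14, 3.14].

### API

Orientations are given as a unit quaternion [x, y, z, w].
In Python, from workcell import get_obs, optics, ticket gives the robot as it stands.
- The arm moves only by the shell command python3 -m inch 'ROWS'. ROWS is JSON, a list that holds one entry, the list of rows, each a list of 5 numbers: the finger opening in cm, from 0 to 8.54, then the shift along the tool's x, y, z in cm, then the turn about the tool's z in degrees. In form: [[[fingers, dx, dy, dz, roll], ...]]. A call has exactly 5 rows; each row is the pose to reach, as a shift and turn from the pose measured when the call began, along the tool's axes at that moment; what a row does not reach only later rows make up. A row lasts 1/8 s, in which the tool goes at most 62.5 mm and 10.7 degrees, less where a joint would pass 70% of its speed; a pose out of reach is approached as far as the arm can. A call with a gripper value outside its range is refused whole. The fingers move at their own pace and stop on an object; the grip force is fixed at half the most. Time passes only in rows, so rows that repeat a pose let the fingers close, or fill a call up. It gives the time, the measured TCP pose, the force and the opening at its end, in the units of the state.
- get_obs(): the state, without advancing time (a new reading comes with each control period).
- optics.camera(name): name is "side" or "top"; returns (picture, depth): 420x560x3 uint8, red, green, blue; 420x560 float32, m along the optical axis (not along the pixel's ray), 0 where there is no reading.
- optics.camera_info(name): a dict with "vfov" (degrees; the focal length in pixels is half the picture's height over the tangent of half this angle, whatever the lens; pixels are square), "cx", "cy" (the principal point, pixels), "k1" (the pictures are not rectified: a ray, as slopes to the right and down, at radius r is drawn at 1 + k1 r^2 times it, then the intrinsics apply), "R" (3x3) and "t" (3): a world point X has camera coordinates R X + t. Camera axes: x right, y down, z forward; pixel columns grow to the right and rows downward; lengths in m; the calibration is good to about 2 mm. A picture is of the moment at which its call begins. camera_info takes no time and is no camera call.
- ticket.job_done(): hands the job in, once; it reports no verdict.
The state is a dict: "clock": time; "joint_pos": joint angles; "joint_vel": joint speeds; "tau": joint torques, N m; "eef_pos": TCP position; "tool_rot": TCP orientation; "ft_force": force on the tool from outside, world axes, zero at the start; "ft_torque": the same for the moment, N m; "grip_width": finger opening in m.
Only numpy, scipy, OpenCV 4.12 (cv2) and the standard library are available. Lean on these libraries where they do the work, as an engineer would, in place of code of your own. Each camera call takes 0.05 s, during which the arm holds its last target.

### The job

Push the trolley's brake lever fully down to lock the trolley where it stands, then lay the geared motor lengthwise and flat inside its tray and let go of it. Flick the lever right up to release the brake, roll the trolley with the motor all the way home against the buffer at the end where the upright lamp stands, and push the lever fully down again to park it there. Leave the other things on the bench alone.

Things in the scene. Friction and masses are not known exactly. Their poses are not given: they have to be found in the camera images.
- rail_mid (a point): Mid-point of a low aluminium bench rail (430 mm long, plate from 110 mm on the lever side to 60 mm on the far side of the mid line) fixed to the bench, at 20 mm above the bench. Its y axis runs along the rail, x points across it, away from the robot, z up. A dark buffer block stands at each end (its inner face 196 mm from the middle, 56 mm high).
- trolley (a joint): Position of the trolley along the rail's y axis, m: 0 in the middle of the rail, +0.11 and -0.11 home at the two ends (hard stops). Brake off it rolls with about 2 N; brake on it resists about 15 N.
- tray (a point): Centre of the tray floor of the trolley, a grey open tray on a four-wheeled dark chassis, 72 mm above the bench. Tray inside: 92 mm (its x, across the rail) by 162 mm (its y, along the rail), rim 16 mm high and 4 mm thick. Axes as the rail's.
- brake (a joint): Lever angle, rad: 0 = raised (brake off; lever 0.8 rad above level, towards the robot), growing as it is pushed down; fully down about 0.80 to 0.84 (level), its rubber foot, touching from 0.77 on, pressed on the rail's steel strip. Stays where left: over 0.78 locked, under 0.30 released. Up to 5 N on the pad swings it down, about 10 N presses it fully down, about 9 N lifts it.
- brake_hinge (a point): Hinge axis of the brake lever, on the robot's side of the trolley, 58 mm from the tray's centre line, 62 mm above the bench. The axis runs along the rail (y); the lever points to the trolley's -x, towards the robot.
- brake_pad (a point): Centre of the grey pad at the end of the steel brake lever, 93 mm from the hinge axis. Pad 40 mm long (along the lever), 24 mm wide (along the rail), 14 mm thick; the lever behind it is 22 mm wide and 10 mm thick. It can be pinched across its 24 mm width from above, 62 mm above the bench when level and about 129 mm when fully up, and moved in an arc about the hinge or used to draw the trolley along.
- motor_mid (a point): Centre (25 mm above its underside) of the loose geared motor, about 0.5 kg, lying on the bench left or right in front of the rail: a square motor body 50 mm wide, 50 mm high and 82 mm long (dark with aluminium ends, from 67 mm behind to 15 mm ahead of this point), then a round steel gear head 42 mm in diameter and a thin shaft, 135 mm long in all. Its x axis runs lengthwise to the shaft, z up. Centre of mass about 20 mm behind this point (-x).
- motor: The same motor; origin at its underside, below motor_mid.
- lamp: Upright scan lamp fixed to the bench beyond one end of the rail (either end): a black panel 70 mm wide, lit white on both faces, 170 mm high on a foot. Origin under its centre, on the rail's line 265 mm from the rail's middle: 155 mm from the tray's centre when the trolley is home at that end.
- carton: Small plain cardboard carton 80 x 50 x 50 mm, fixed to the bench beyond the other end of the rail. Origin under its centre.
- bin: Bystander: empty grey parts bin, 90 x 70 x 35 mm, loose on the bench on the side opposite to the motor. Origin under its centre.
- jar: Bystander: clear jar 60 mm in diameter, 80 mm high, far left on the bench. Origin under its centre.
- spool: Bystander: spool 120 mm in diameter, 50 mm high, lying flat far right on the bench. Origin under its centre.
Things that resemble listed ones, but are neither listed nor needed, are in the scene too. What is shaped like the motor but blue or red is not meant.

How it is judged:
By the outcome, as a careful person would: the job done as asked, in the order asked, and still so for the second after the job is handed in, with the robot touching nothing.
It also fails if it takes over 61 s, if anything falls off the work surface, if the arm or the gripper's body presses on something with over 40 N, if the wrist force passes 120 N, or if a joint passes its speed limit or range.

## Working session

There is one attempt and no reset: what is moved stays moved. The work goes in short steps, Python scripts to look and compute and a shell command to move; the robot and the scene stay as the last step left them, time stands still between calls to the robot, and variables do not carry over. Pictures are saved under pics/ and viewed, and the job is handed in when it is done.

```bash
ls; mkdir -p pics; cat > h.py <<'E'
import numpy as np, cv2
from workcell import get_obs, optics, ticket
def snap(n,tag):
    p,d=optics.camera(n); cv2.imwrite(f'pics/{tag}.png',cv2.cvtColor(p,cv2.COLOR_RGB2BGR)); np.savez(f'/tmp/{tag}.npz',p=p,d=d); return p,d
def K(n):
    i=optics.camera_info(n); f=210/np.tan(np.radians(i['vfov'])/2); return i,f
def slopes(n,u,v):
    i,f=K(n); x=(np.asarray(u,float)-i['cx'])/f; y=(np.asarray(v,float)-i['cy'])/f
    a,b=x,y
    for _ in range(30):
        s=1+i['k1']*(a*a+b*b); a,b=x/s,y/s
    return a,b
def plane(n,u,v,z):
    i,f=K(n); R=np.array(i['R']);t=np.array(i['t']); a,b=slopes(n,u,v)
    d=np.stack([a,b,np.ones_like(a)],-1)@R; o=-R.T@t
    return o+d*((z-o[2])/d[...,2])[...,None]
def pts(n,d):
    v,u=np.mgrid[:420,:560]; i,f=K(n); R=np.array(i['R']);t=np.array(i['t']); a,b=slopes(n,u,v)
    P=np.stack([a*d,b*d,d],-1)
    return (P-t)@R
def proj(n,X):
    i,f=K(n); c=np.array(i['R'])@np.asarray(X,float)+np.array(i['t']); a,b=c[0]/c[2],c[1]/c[2]; s=1+i['k1']*(a*a+b*b)
    return f*a*s+i['cx'],f*b*s+i['cy']
E
python3 - <<'E'
from h import *
for n in('top','side'):
    snap(n,n+'0'); i,f=K(n); print(n,i['vfov'],i['k1'],-np.array(i['R']).T@i['t'],np.round(i['R'],2).tolist())
o=get_obs(); print(o)
E
```

```text
pics
top 52.99859877413016 -0.02848673604927584 [ 0.26290966 -0.06932777  1.31477037] [[0.0, -1.0, -0.02], [-0.98, -0.0, -0.17], [0.17, 0.02, -0.98]]
side 57.92808452922734 -0.0778024984169393 [-0.12853649 -0.67781571  0.86946386] [[0.72, -0.7, 0.01], [-0.45, -0.48, -0.75], [0.53, 0.53, -0.66]]
{'clock': 0.1, 'joint_pos': array([1.18202090e+00, 2.41342847e-01, 3.85050392e-03, 1.33519394e+00,
       3.39115248e-06, 1.57074886e+00]), 'joint_vel': array([ 8.44062045e-04,  2.18496868e-04,  3.19335150e-03, -1.96094315e-04,
        5.15931932e-04,  9.07577115e-05]), 'tau': array([ 5.55555926e-04, -3.73138225e+01,  2.53009808e+01,  1.08406960e-02,
        7.34289642e-05,  1.15201348e-05]), 'eef_pos': array([0.18932178, 0.4621867 , 0.24449613]), 'tool_rot': array([ 8.30364487e-01,  5.57219818e-01, -7.85645316e-04,  5.25114837e-04]), 'ft_force': array([-0.00756355, -0.34155347, -0.60975373]), 'ft_torque': array([ 0.00690442, -0.00056179,  0.03543092]), 'grip_width': 0.08568206211007037}
```

View pics/top0.png

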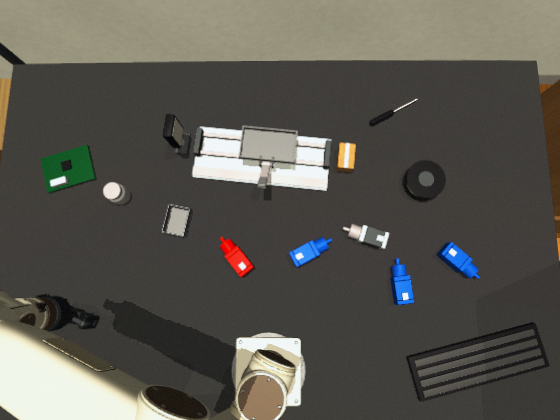

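View pics/side0.png

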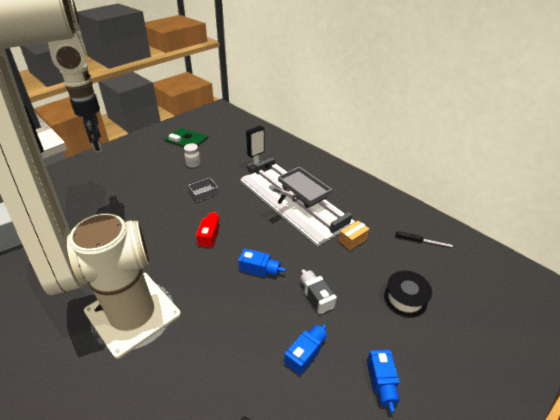

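The top view shows the lamp at (174,130), so the +y end is the goal, and the carton at (347,157). The trolley is near the middle at (268,145), with its raised lever at (264,175). Motor candidates in the top view are the dark/aluminium one (367,236), red (236,257), and blue (310,252), (402,283) and (460,260). By the description it is the dark one at (367,236), which I'll check in a crop.

```bash
python3 - <<'E'
from h import *
p=np.load('/tmp/top0.npz')['p'];c=cv2.cvtColor(p,cv2.COLOR_RGB2BGR)
a=cv2.resize(c[215:265,330:405],None,fx=5,fy=5,interpolation=2); b=cv2.resize(c[110:200,155:365],None,fx=3.8,fy=3.8,interpolation=2)
w=max(a.shape[1],b.shape[1]); o=np.zeros((a.shape[0]+b.shape[0],w,3),np.uint8); o[:a.shape[0],:a.shape[1]]=a;o[a.shape[0]:,:b.shape[1]]=b
cv2.imwrite('pics/crop0.png',o)
for n in('top','side'):
    d=np.load(f'/tmp/{n}0.npz')['d']; P=pts(n,d); np.save(f'/tmp/P{n}.npy',P)
    # heights near the motor
P=np.load('/tmp/Ptop.npy')
for v in range(222,254,3): print(v,[int(1000*P[v,u,2]) for u in range(338,396,4)])
E
```

```text
222 [1, 0, -4, 1, 1, 0, -1, 0, 0, -1, 4, -2, 0, 1, 3]
225 [1, -6, 2, -2, 40, 36, 50, 42, 0, 3, -1, 2, -2, -4, 0]
228 [-3, 2, 27, 24, 49, 47, 50, 46, 51, 50, 0, 0, -2, 0, 3]
231 [-6, -3, 0, 41, 47, 48, 54, 50, 54, 55, 48, 50, -1, -1, 0]
234 [0, 1, 1, 42, 42, 40, 48, 46, 53, 51, 54, 52, 46, 0, -2]
237 [0, -1, 4, 4, 28, 40, 54, 55, 50, 54, 53, 56, 48, -2, 1]
240 [-3, -2, -1, 3, -1, 35, 50, 47, 48, 46, 54, 50, 55, 0, 0]
243 [0, 3, 0, 0, -1, 2, 0, 28, 49, 50, 49, 51, 3, 2, 0]
246 [0, -1, 2, -1, 4, 0, 1, 0, 0, 20, 44, 49, -1, -3, 4]
249 [1, -1, 2, 0, 1, -5, -2, -3, 0, -3, 3, 2, 0, -1, 0]
252 [1, 5, 1, 6, 0, 4, 4, 3, -3, 4, 1, 2, 2, 3, -2]
```

View pics/crop0.png

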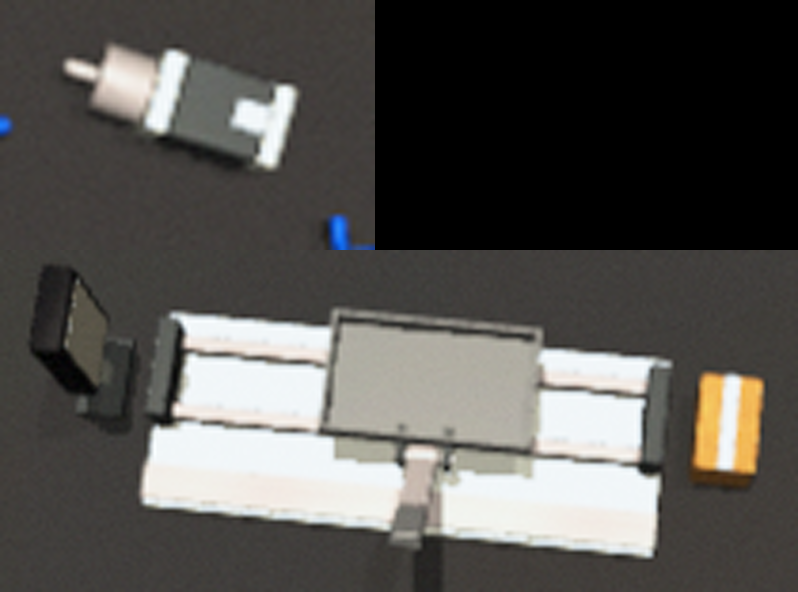

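The crop confirms the choice: a dark body with aluminium ends, the shaft pointing left (+y), and a white label on top. Next I'll measure it.

```bash
python3 - <<'E'
from h import *
P=np.load('/tmp/Ptop.npy'); p=np.load('/tmp/top0.npz')['p']
V,U=np.mgrid[:420,:560]
def box(m,z):
    ctr,_=cv2.findContours(m.astype(np.uint8),0,1); c=max(ctr,key=cv2.contourArea)[:,0]
    w=plane('top',c[:,0],c[:,1],z)[:,:2]
    return cv2.minAreaRect((w*1000).astype(np.float32)), cv2.contourArea(c)
# motor
reg=(U>338)&(U<396)&(V>220)&(V<252)
m=reg&(P[...,2]>0.012); X=P[m]; print('all',X[:,:2].mean(0),m.sum())
b=reg&(P[...,2]>0.045)&(P[...,2]<0.06); b=cv2.morphologyEx(b.astype(np.uint8),2,np.ones((5,5)))
b=cv2.morphologyEx(b,3,np.ones((5,5)));print('body',box(b,.05))
c=X[:,:2]-X[:,:2].mean(0); print('PCA',np.degrees(np.arctan2(*np.linalg.svd(c,full_matrices=False)[2][0][::-1])))
# trolley
reg=(U>225)&(U<310)&(V>115)&(V<175)
for lo,hi in((.062,.1),):
    m=reg&(P[...,2]>lo)&(P[...,2]<hi); m[163:]=0; print('tray',box(m,.088))
f=(U>250)&(U<290)&(V>135)&(V<155)
print('floorz',np.median(P[f][:,2]),np.median(P[f],0))
# rail plate
reg=(U>185)&(U<340)&(V>115)&(V<195)&(P[...,2]>.008)&(P[...,2]<.2)
# white
w=reg&(p.min(-1)>150); print('white z',np.median(P[w][:,2]))
print('plate',box(reg&(P[...,2]<.035),.02))
for v in range(160,194,2): print(v,[int(1000*P[v,u,2]) for u in range(252,282,2)])
# buffers: dark & z~.056
for s,(a,bb) in {'L':(185,206),'R':(322,338)}.items():
    q=(U>a)&(U<bb)&(V>120)&(V<172)&(P[...,2]>.035)&(P[...,2]<.07); print(s,P[q].mean(0),q.sum())
E
```

```text
all [ 0.39723665 -0.29963327] 674
body (((395.3328857421875, -316.63751220703125), (82.31122589111328, 50.06814193725586), 73.817626953125), 366.0)
PCA -90.41743536535101
tray (((666.8032836914062, -0.41352081298828125), (170.470458984375, 109.85430145263672), 83.95738983154297), 1746.0)
floorz 0.07209707309985065 [ 0.67326021 -0.00567299  0.07209707]
white z 0.019396350279751246
plate (((659.6083984375, 129.91653442382812), (217.74160766601562, 171.27084350585938), 85.42253112792969), 2478.0)
160 [10, 17, 16, 12, 75, 46, 68, 74, 77, 78, 77, 76, 81, 84, 89]
162 [12, 15, 16, 16, 77, 62, 71, 72, 72, 66, 74, 52, 12, 14, 15]
164 [14, 17, 14, 14, 76, 61, 74, 71, 73, 69, 81, 71, 15, 18, 14]
166 [16, 14, 1314, 16, 52, 80, 72, 78, 76, 18, 69, 12, 18, 19, 18]
168 [15, 18, 11, 16, 14, 87, 84, 85, 88, 14, 16, 18, 13, 12, 21]
170 [16, 12, 16, 17, 16, 91, 97, 90, 95, 16, 10, 16, 19, 18, 19]
172 [17, 23, 19, 17, 20, 99, 100, 98, 98, 19, 19, 21, 14, 16, 11]
174 [24, 19, 14, 19, 21, 105, 104, 105, 87, 17, 22, 23, 18, 23, 18]
176 [20, 16, 16, 23, 113, 115, 111, 111, 22, 17, 21, 17, 21, 20, 22]
178 [17, 21, 22, 18, 121, 119, 1314, 116, 22, 19, 22, 17, 23, 22, 21]
180 [22, 20, 21, 20, 128, 127, 131, 125, 21, 20, 17, 20, 22, 15, 20]
182 [14, 14, 18, 129, 134, 132, 135, 129, 16, 16, 24, 26, 15, 16, 17]
184 [1, -1, 4, 134, 140, 140, 139, 129, 4, 11, 18, 17, 16, 19, 12]
186 [-1, 4, 4, 135, 132, 1314, 134, 0, 3, -2, 3, 5, 0, 4, 1]
188 [0, -2, 0, 0, -1, 6, 0, -3, 0, 1, 0, 2, -4, 0, 1]
190 [0, 1, 2, 2, 2, 1, 0, 0, 0, 0, 0, 2, 0, 2, 0]
192 [0, -4, 0, 0, 3, 1, 1, -3, 1, 0, 2, -1, 0, -3, -4]
L [0.69180247 0.22191745 0.05256743] 198
R [ 0.65065291 -0.18279391  0.05414409] 167
```

```bash
cat >> h.py <<'E'
YAW=np.radians(-5.9)
XR=np.array([np.cos(YAW),np.sin(YAW)]); YR=np.array([-np.sin(YAW),np.cos(YAW)])
def go(target,ang=None):
    """shift in tool axes (cm) and roll (deg) from now to world target TCP; ang = wanted jaw axis angle (deg, world)"""
    from scipy.spatial.transform import Rotation as Ro
    o=get_obs(); R=Ro.from_quat(o['tool_rot']).as_matrix(); d=R.T@(np.asarray(target)-o['eef_pos'])*100
    a=np.degrees(np.arctan2(R[1,0],R[0,0])); r=None if ang is None else (a-ang+180)%360-180
    print('clk',o['clock'],'tcp',np.round(o['eef_pos'],4),'ang',round(a,1),'F',np.round(o['ft_force'],1),'w',round(o['grip_width'],4),'q',np.round(o['joint_pos'],2),'-> shift',np.round(d,2),'roll',r)
E
python3 - <<'E'
from h import *
P=np.load('/tmp/Ptop.npy');V,U=np.mgrid[:420,:560]
q=(U>=256)&(U<=272)&(V>165)&(V<190)&(P[...,2]>.08)&(P[...,2]<.16)
X=P[q]; 
for lo in np.arange(.08,.145,.01):
    s=X[(X[:,2]>lo)&(X[:,2]<lo+.01)]; print(round(lo,2),len(s),s.mean(0).round(4) if len(s) else '')
pad=X[X[:,2]>.112]; print('pad top',pad.mean(0), pad.min(0),pad.max(0))
# tray floor & rim
f=(U>235)&(U<303)&(V>122)&(V<165)&(abs(P[...,2]-.072)<.006)
k=cv2.morphologyEx(f.astype(np.uint8),2,np.ones((3,3))); r=cv2.minAreaRect((P[k>0][:,:2]*1000).astype(np.float32)); print('floor',r)
g=(P[...,2]>.078)&(P[...,2]<.1)&(U>235)&(U<303)&(V>122)&(V<165)
Y=P[g][:,:2]; e=Y@XR; n=Y@YR; print('rim x',np.percentile(e,[1,50,99]),'y',np.percentile(n,[1,50,99]))
print('t',np.array([.672,-.001])@XR,np.array([.672,-.001])@YR)
S=np.load('/tmp/Pside.npy')
m=(S[...,2]>.066)&(S[...,2]<.1)&(S[...,0]>.58)&(S[...,0]<.76)&(abs(S[...,1])<.13)
Y=S[m][:,:2]; e=Y@XR; n=Y@YR; print('side rim x',np.percentile(e,[1,50,99]),'y',np.percentile(n,[1,50,99]))
m=(S[...,2]>.105)&(S[...,0]>.48)&(S[...,0]<.62)&(abs(S[...,1])<.06)&(S[...,2]<.16); print('side pad',S[m].mean(0),m.sum())
m=(S[...,2]>.045)&(S[...,2]<.058)&(S[...,0]>.3)&(S[...,0]<.5)&(S[...,1]>-.4)&(S[...,1]<-.2); print('side motor top',cv2.minAreaRect((S[m][:,:2]*1000).astype(np.float32)))
go([.5,0,.2],84.1)
E
```

```text
0.08 23 [0.5969 0.0083 0.085 ]
0.09 24 [0.5847 0.0078 0.0953]
0.1 23 [0.5728 0.01   0.1049]
0.11 24 [0.5614 0.0092 0.1153]
0.12 32 [0.5463 0.0117 0.1266]
0.13 43 [0.5357 0.0141 0.1347]
0.14 2 [0.5342 0.0156 0.1405]
pad top [0.54430555 0.01259009 0.12832368] [ 5.27193554e-01 -1.42817206e-04  1.12256207e-01] [0.56775119 0.02509853 0.14073274]
floor ((665.5565795898438, 0.776885986328125), (162.2638397216797, 109.22050476074219), 83.4041519165039)
rim x [0.61945055 0.6708122  0.71868419] y [-0.01629621  0.07108495  0.1530943 ]
t 0.6685430856395284 0.06808188190391268
side rim x [0.58229667 0.6719852  0.72241966] y [-0.01480726  0.06790487  0.1548065 ]
side pad [0.54636927 0.00905247 0.12653643] 74
side motor top ((380.1187744140625, -336.79327392578125), (192.103759765625, 70.92987823486328), 52.284175872802734)
clk 0.1 tcp [0.1893 0.4622 0.2445] ang 67.7 F [-0.  -0.3 -0.6] w 0.0857 q [1.18 0.24 0.   1.34 0.   1.57] -> shift [-30.99  46.27   4.51] roll -16.37247181240832
```

```bash
python3 -c "
from h import *
go([.549,.0125,.2],84.1)"
```

```text
clk 0.1 tcp [0.1893 0.4622 0.2445] ang 67.7 F [-0.  -0.3 -0.6] w 0.0857 q [1.18 0.24 0.   1.34 0.   1.57] -> shift [-27.97  50.33   4.5 ] roll -16.37247181240832
```

```bash
python3 -m inch '[[[5,-28,50.3,4.5,-16.4],[5,-28,50.3,4.5,-16.4],[5,-28,50.3,4.5,-16.4],[5,-28,50.3,4.5,-16.4],[5,-28,50.3,4.5,-16.4]]]'; python3 -c "
from h import *
go([.549,.0125,.2],84.1)"
```

```text
clock: 0.72
eef_pos: [0.3812, 0.2219, 0.221]
tool_rot: [0.742, 0.67, -0.001, 0.0]
ft_force: [1.3, 1.0, 0.1]
grip_width: 0.0502
clk 0.725 tcp [0.3812 0.2219 0.221 ] ang 84.1 F [1.3 1.  0.1] w 0.0502 q [ 0.53  0.14 -0.19  1.25 -0.    0.63] -> shift [-19.11  18.83   2.12] roll 0.043004001010359616
```

```bash
python3 -m inch '[[[5,-19.1,18.8,2.1,0],[5,-19.1,18.8,2.1,0],[5,-19.1,18.8,2.1,0],[5,-19.1,18.8,2.1,0],[5,-19.1,18.8,2.1,0]]]'; python3 -c "
from h import *
go([.549,.0125,.124],84.1)
snap('top','top1');snap('side','side1')"
```

```text
clock: 1.35
eef_pos: [0.5498, 0.0097, 0.1989]
tool_rot: [0.744, 0.669, -0.001, 0.0]
ft_force: [-0.2, 1.4, -0.7]
grip_width: 0.0498
clk 1.35 tcp [0.5498 0.0097 0.1989] ang 83.9 F [-0.2  1.4 -0.7] w 0.0498 q [ 0.02  0.36  0.05  1.26 -0.    0.12] -> shift [ 0.29 -0.1   7.49] roll -0.19007370354842124
```

```bash
python3 -m inch '[[[5,0.2,-0.1,4.5,0],[5,0.2,-0.1,7.5,0],[5,0.2,-0.1,7.5,0],[2,0.2,-0.1,7.5,0],[1,0.2,-0.1,7.5,0]]]'; python3 -c "
from h import *
go([.549,.0125,.124],84.1)
for n in('top','side'):
  p,d=snap(n,n+'2')
a=cv2.imread('pics/top2.png')[100:220,180:340];b=cv2.imread('pics/side2.png')[110:260,210:390]
cv2.imwrite('pics/c2.png',np.hstack([cv2.resize(a,(400,300)),cv2.resize(b,(360,300))]))"
```

```text
clock: 2.08
eef_pos: [0.5489, 0.0138, 0.1261]
tool_rot: [0.743, 0.669, -0.0, 0.0]
ft_force: [-1.8, 1.3, 3.0]
grip_width: 0.0226
clk 2.075 tcp [0.5489 0.0138 0.1261] ang 84.0 F [-1.8  1.3  3. ] w 0.0226 q [ 0.03  0.42 -0.07  1.09 -0.    0.13] -> shift [-0.12  0.02  0.21] roll -0.08524431631690277
```

View pics/c2.png

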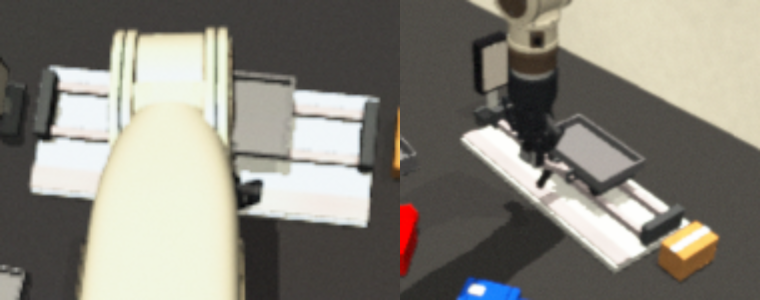

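```bash
python3 -m inch '[[[1,0,-1.2,1.4,0],[1,0,-2.1,3.0,0],[1,0,-2.6,4.8,0],[1,0,-2.8,6.4,0],[1,0,-2.8,6.9,0]]]'; python3 -c "
from h import *
go([.549,.0125,.057],84.1)"
```

```text
clock: 2.8
eef_pos: [0.5222, 0.0161, 0.0618]
tool_rot: [0.743, 0.669, 0.001, 0.002]
ft_force: [-16.8, -0.2, 45.8]
grip_width: 0.0223
clk 2.8 tcp [0.5222 0.0161 0.0618] ang 84.0 F [-16.8  -0.2  45.8] w 0.0223 q [ 0.03  0.43 -0.23  0.9  -0.    0.14] -> shift [-0.08  2.7   0.5 ] roll -0.11526694010490246
```

```bash
python3 -c "
from h import *
p,d=snap('side','side3')
b=cv2.imread('pics/side3.png')[130:230,230:350]
cv2.imwrite('pics/c3.png',cv2.resize(b,(720,600),interpolation=2))"
```

```text
(no output)
```

View pics/c3.png

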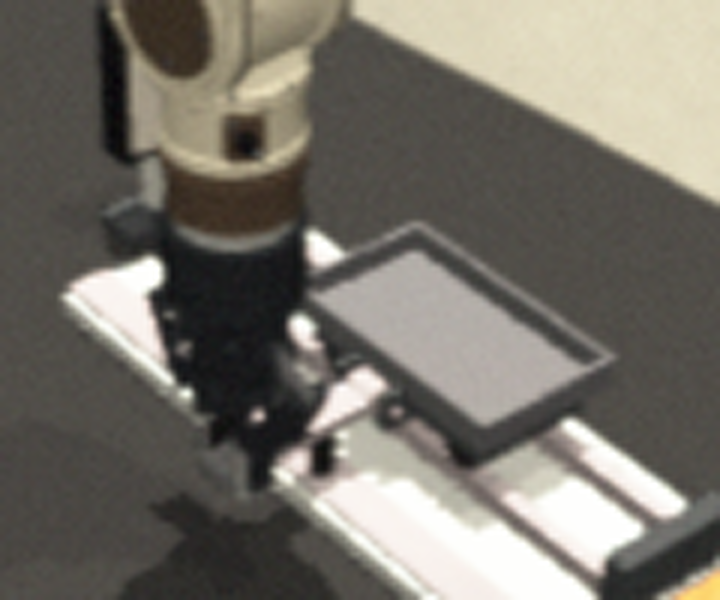

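```bash
python3 -m inch '[[[5,0,0,0,0],[5,0,0,0,0],[5,0,0,-5,0],[5,0,0,-10,0],[5,0,0,-14,0]]]'; python3 -c "
from h import *
go([.397,-.311,.16],-16.2)
p,d=snap('side','side4')
snap('top','top4')
b=cv2.imread('pics/side4.png')[130:230,230:350]
cv2.imwrite('pics/c4.png',cv2.resize(b,(720,600),interpolation=2))"
```

```text
clock: 3.48
eef_pos: [0.522, 0.0163, 0.2034]
tool_rot: [0.743, 0.669, 0.002, 0.003]
ft_force: [0.6, -0.1, 0.4]
grip_width: 0.0497
clk 3.475 tcp [0.522  0.0163 0.2034] ang 84.0 F [ 0.6 -0.1  0.4] w 0.0497 q [ 0.03  0.3  -0.02  1.24 -0.    0.14] -> shift [-33.85  -9.03   4.33] roll 100.17561425314034
```

View pics/c4.png

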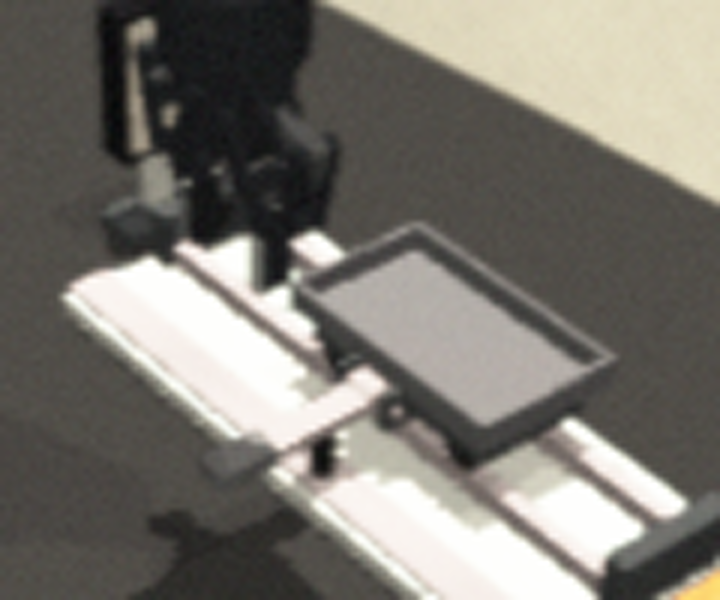

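The lever now lies nearly level with its foot on the strip, and the pad is at crop (235,455). Depth will tell me the angle.

```bash
python3 -c "
from h import *
d=np.load('/tmp/side4.npz')['d'];P=pts('side',d)
e=P[...,:2]@XR;n=P[...,:2]@YR
m=(abs(n-.068)<.010)&(e>.49)&(e<.605)&(P[...,2]>.045)&(P[...,2]<.15)
for a in np.arange(.49,.605,.01):
  k=m&(e>=a)&(e<a+.01); print(round(a,2),k.sum(),P[k][:,2].mean().round(4) if k.sum() else '')
k=m&(e<.535);print('pad y_r',n[k].mean(),'xr',e[k].min(),e[k].max())
k=m&(e>.54);print(np.polyfit(e[k],P[k][:,2],1))
"
```

```text
0.49 0 
0.5 21 0.0651
0.51 15 0.0667
0.52 15 0.0676
0.53 16 0.0678
0.54 14 0.0654
0.55 13 0.0669
0.56 16 0.0665
0.57 20 0.0628
0.58 13 0.0655
0.59 12 0.0677
0.6 8 0.0676
pad y_r 0.06569357171487851 xr 0.5021345460210136 0.534921791414356
[0.02774713 0.04986241]
```

The lever is level (pad top about 67 mm), so the brake is locked. On to the motor.

```bash
python3 -m inch '[[[8.2,-33.8,-9,4.3,100],[8.2,-33.8,-9,4.3,100],[8.2,-33.8,-9,4.3,100],[8.2,-33.8,-9,4.3,100],[8.2,-33.8,-9,4.3,100]]]'; python3 -c "
from h import *
go([.397,-.311,.16],-16.2)"
```

```text
clock: 4.2
eef_pos: [0.4125, -0.2765, 0.1654]
tool_rot: [0.966, 0.258, 0.005, 0.001]
ft_force: [0.8, 0.5, -0.1]
grip_width: 0.0819
clk 4.2 tcp [ 0.4125 -0.2765  0.1654] ang 29.9 F [ 0.8  0.5 -0.1] w 0.0819 q [-0.59  0.28 -0.16  1.13  0.01  0.45] -> shift [-3.07  2.22  0.52] roll 46.11763773416578
```

```bash
python3 -m inch '[[[8.2,-3.1,2.2,0.5,46],[8.2,-3.1,2.2,0.5,46],[8.2,-3.1,2.2,0.5,46],[8.2,-3.1,2.2,0.5,46],[8.2,-3.1,2.2,0.5,46]]]'; python3 -c "
from h import *
go([.397,-.311,.032],-16.2)
snap('side','side5');d=snap('top','top5')[1]
P=pts('top',d);print((P[238:243,380:383,2]*1000).astype(int))
a=cv2.imread('pics/top5.png')[180:300,290:450];b=cv2.imread('pics/side5.png')[200:350,240:420]
cv2.imwrite('pics/c5.png',np.hstack([cv2.resize(a,(400,300)),cv2.resize(b,(360,300))]))"
```

```text
clock: 4.82
eef_pos: [0.3961, -0.3108, 0.1588]
tool_rot: [0.99, -0.141, 0.004, -0.002]
ft_force: [0.5, 0.4, -0.0]
grip_width: 0.0823
clk 4.825 tcp [ 0.3961 -0.3108  0.1588] ang -16.3 F [ 0.5  0.4 -0. ] w 0.0823 q [-0.67  0.3  -0.15  1.12  0.01  1.19] -> shift [-0.    0.04 12.68] roll -0.055353399820887716
[[644 644 645]
 [645 646 643]
 [644 644 645]
 [648 645 645]
 [649 647 647]]
```

View pics/c5.png

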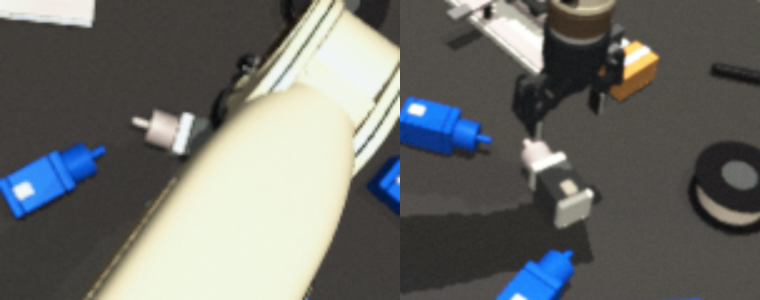

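```bash
python3 -c "
from h import *
print(proj('side',[.395,-.3166,.05]),proj('side',[.397,-.311,.16]))
go([.397,-.311,.038],-16.2)
a=cv2.imread('pics/side5.png')[230:330,270:390]
cv2.imwrite('pics/c5b.png',cv2.resize(a,(720,600)))"
```

```text
(np.float64(319.54497271496047), np.float64(289.8252332214632)) (np.float64(322.2042435816534), np.float64(260.8658728367851))
clk 4.925 tcp [ 0.3962 -0.3108  0.159 ] ang -16.1 F [ 0.8 -0.6  0.3] w 0.082 q [-0.67  0.3  -0.15  1.12  0.01  1.18] -> shift [-0.    0.05 12.1 ] roll 0.11413257639108565
```

View pics/c5b.png

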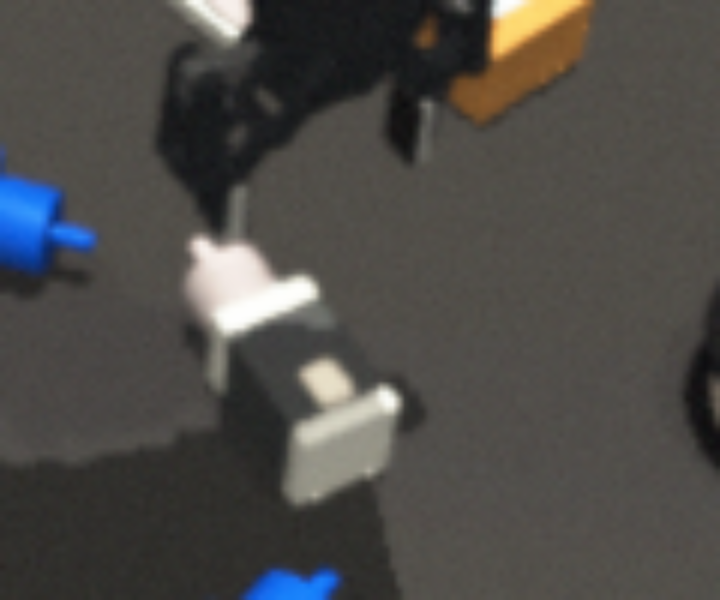

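The motor's body top sits at crop (310,345), within 2 px of the prediction. The fingertips at (235,200) and (405,150) straddle its axis, so I'll descend.

```bash
python3 -m inch '[[[8.2,0,0.05,5,0],[8.2,0,0.05,10,0],[8.2,0,0.05,12.1,0],[8.2,0,0.05,12.1,0],[4,0,0.05,12.1,0]]]'; python3 -m inch '[[[4,0,0,0,0],[4,0,0,0,0],[4,0,0,0,0],[4,0,0,0,0],[4,0,0,0,0]]]'
```

```text
clock: 5.55
eef_pos: [0.3976, -0.3115, 0.0386]
tool_rot: [0.99, -0.14, 0.004, -0.001]
ft_force: [0.2, 0.8, 0.7]
grip_width: 0.0659
clock: 6.18
eef_pos: [0.3987, -0.3125, 0.0403]
tool_rot: [0.99, -0.14, 0.006, -0.0]
ft_force: [-0.6, -0.2, 6.5]
grip_width: 0.0485
```

```bash
python3 -m inch '[[[4,0,0,-3,0],[4,0,0,-7,0],[4,0,0,-12,0],[4,0,0,-15,0],[4,0,0,-15,0]]]'; python3 -c "
from h import *
go([.60,-.06,.18],-5.9)
p,d=snap('side','side6');snap('top','top6')
a=cv2.imread('pics/side6.png')[170:320,240:420]
cv2.imwrite('pics/c6.png',cv2.resize(a,(720,600)))"
```

```text
clock: 6.8
eef_pos: [0.3981, -0.3132, 0.1922]
tool_rot: [0.99, -0.14, 0.008, 0.001]
ft_force: [-0.6, -0.2, -3.7]
grip_width: 0.0485
clk 6.8 tcp [ 0.3981 -0.3132  0.1922] ang -16.0 F [-0.6 -0.2 -3.7] w 0.0485 q [-0.67  0.27 -0.09  1.19  0.01  1.18] -> shift [ 12.39 -29.91   1.43] roll -10.14724556560995
```

View pics/c6.png

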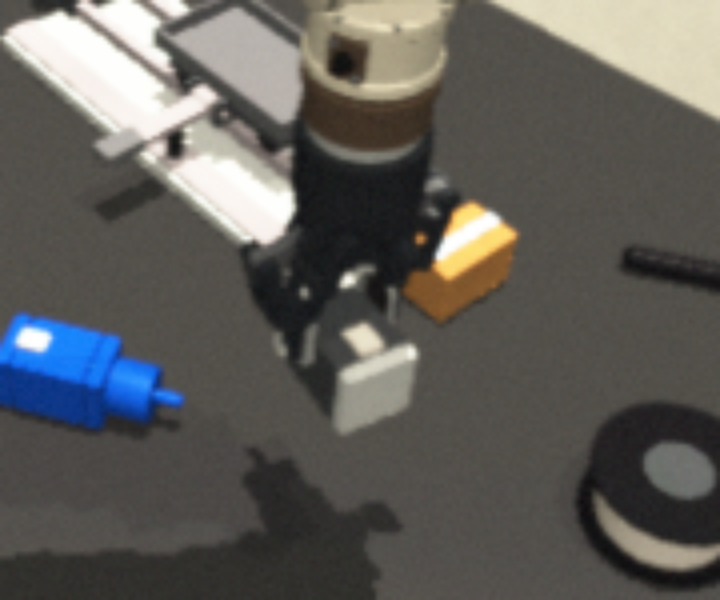

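```bash
python3 -c "
from h import *
u=np.array([333,415])/4.;v=np.array([378,348])/4.
w=plane('side',240+u,170+v,.202);print(w)
o=get_obs();c=w.mean(0)-o['eef_pos'];D=np.array([np.cos(np.radians(73.9)),np.sin(np.radians(73.9)),0]);N=np.array([D[1],-D[0],0])
print('along',c@D,'across',c@N)
g=w[1]-w[0];print('width',np.linalg.norm(g),'ang',np.degrees(np.arctan2(g[1],g[0])))
"
```

```text
[[ 0.35911562 -0.34173373  0.202     ]
 [ 0.41206176 -0.36031459  0.202     ]]
along -0.0407639190122733 across 0.0008076416012839328
width 0.05611187682261501 ang -19.337960110690375
```

```bash
python3 -c "
from h import *
go([.6702,-.0219,.19],-5.9)"
```

```text
clk 6.9 tcp [ 0.3961 -0.3116  0.1887] ang -16.1 F [-0.1  0.5 -4.8] w 0.0489 q [-0.67  0.28 -0.1   1.19  0.01  1.18] -> shift [ 18.33 -35.42   0.15] roll -10.150875897297794
```

```bash
python3 -m inch '[[[4,18.3,-35.4,-0.2,-10],[4,18.3,-35.4,-0.2,-10],[4,18.3,-35.4,-0.2,-10],[4,18.3,-35.4,-0.2,-10],[4,18.3,-35.4,-0.2,-10]]]';python3 -c "
from h import *
go([.6702,-.0219,.19],-5.9)"
```

```text
clock: 7.52
eef_pos: [0.6106, -0.0829, 0.1892]
tool_rot: [0.999, -0.053, 0.002, -0.001]
ft_force: [0.7, -1.2, -3.7]
grip_width: 0.0493
clk 7.525 tcp [ 0.6106 -0.0829  0.1892] ang -6.1 F [ 0.7 -1.2 -3.7] w 0.0493 q [-0.14  0.5   0.23  1.3   0.    1.54] -> shift [ 5.28 -6.69 -0.05] roll -0.15251882891629975
```

```bash
python3 -m inch '[[[4,5.3,-6.7,0,0],[4,5.3,-6.7,0,0],[4,5.3,-6.7,0,0],[4,5.3,-6.7,0,0],[4,5.3,-6.7,0,0]]]';python3 -c "
from h import *
go([.6702,-.0219,.1135],-5.9)
p,d=snap('side','side7');snap('top','top7')
a=cv2.imread('pics/side7.png')[110:260,220:400]
cv2.imwrite('pics/c7.png',cv2.resize(a,(720,600)))"
```

```text
clock: 8.15
eef_pos: [0.6694, -0.0229, 0.1886]
tool_rot: [0.999, -0.054, 0.001, -0.0]
ft_force: [-0.0, -1.1, -4.5]
grip_width: 0.049
clk 8.15 tcp [ 0.6694 -0.0229  0.1886] ang -6.1 F [-0.  -1.1 -4.5] w 0.049 q [-0.03  0.61  0.42  1.38  0.    1.64] -> shift [ 0.06 -0.1   7.51] roll -0.23784662876835228
```

View pics/c7.png

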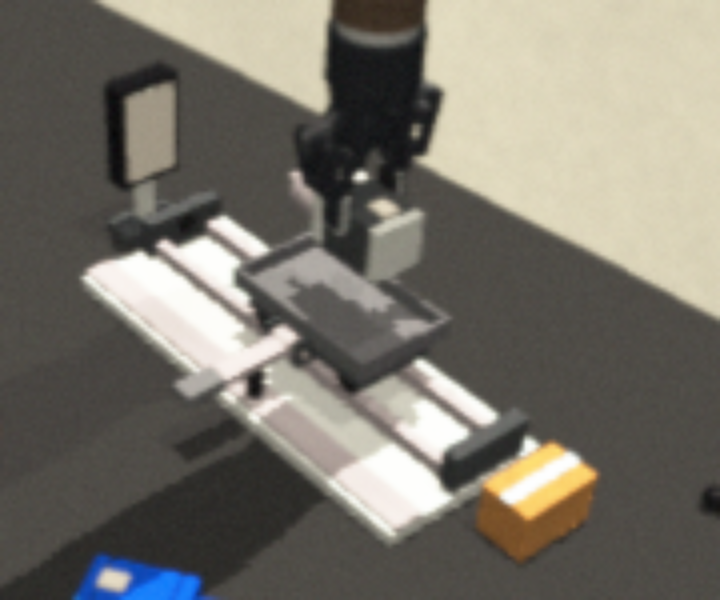

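View pics/top7.png

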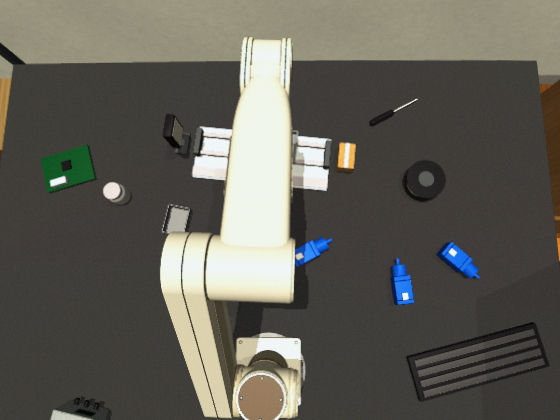

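The motor is held level above the tray, with its rear plate at crop (395,240) and the trolley unmoved. Lowering it.

```bash
python3 -m inch '[[[4,0.1,-0.1,3,0],[4,0.1,-0.1,5,0],[4,0.1,-0.1,6.5,0],[4,0.1,-0.1,7.2,0],[4,0.1,-0.1,7.4,0]]]';python3 -c "
from h import *
go([.6702,-.0219,.1130],-5.9)"
```

```text
clock: 8.88
eef_pos: [0.6712, -0.0222, 0.1157]
tool_rot: [0.999, -0.054, 0.002, -0.001]
ft_force: [-0.1, -0.3, -4.0]
grip_width: 0.0487
clk 8.875 tcp [ 0.6712 -0.0222  0.1157] ang -6.2 F [-0.1 -0.3 -4. ] w 0.0487 q [-0.03  0.65  0.3   1.22  0.    1.64] -> shift [-0.11 -0.02  0.26] roll -0.2570947336424183
```

```bash
python3 -m inch '[[[4,0,0,0.1,0],[4,0,0,0.2,0],[4,0,0,0.3,0],[4,0,0,0.4,0],[4,0,0,0.4,0]]]';python3 -c "
from h import *
go([.6702,-.0219,.1130],-5.9)
p,d=snap('side','side8')
a=cv2.imread('pics/side8.png')[110:260,220:400]
cv2.imwrite('pics/c8.png',cv2.resize(a,(720,600)))"
```

```text
clock: 9.5
eef_pos: [0.6715, -0.0223, 0.1125]
tool_rot: [0.999, -0.054, 0.002, -0.0]
ft_force: [-1.8, -0.1, -0.9]
grip_width: 0.049
clk 9.5 tcp [ 0.6715 -0.0223  0.1125] ang -6.2 F [-1.8 -0.1 -0.9] w 0.049 q [-0.03  0.65  0.3   1.21  0.    1.64] -> shift [-0.13 -0.02 -0.05] roll -0.2640388680812009
```

View pics/c8.png

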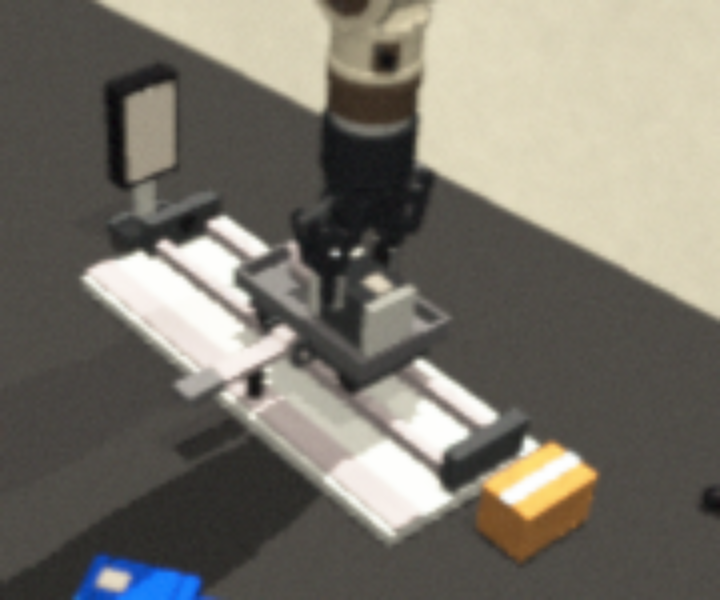

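```bash
python3 -m inch '[[[6,0,0,0,0],[6.5,0,0,0,0],[6.5,0,0,0,0],[6.5,0,0,-3,0],[6.5,0,0,-7,0]]]';python3 -c "
from h import *
go([.5205,.0155,.16],84.1)"
```

```text
clock: 10.18
eef_pos: [0.6703, -0.0222, 0.1817]
tool_rot: [0.999, -0.054, 0.001, -0.0]
ft_force: [0.4, -0.9, 0.5]
grip_width: 0.065
clk 10.175 tcp [ 0.6703 -0.0222  0.1817] ang -6.2 F [ 0.4 -0.9  0.5] w 0.065 q [-0.03  0.62  0.41  1.37  0.    1.64] -> shift [-15.3   -2.14   2.15] roll -90.25697468173632
```

```bash
python3 -m inch '[[[5,-15.3,-2.1,1,-90],[5,-15.3,-2.1,1,-90],[5,-15.3,-2.1,1,-90],[5,-15.3,-2.1,1,-90],[5,-15.3,-2.1,1,-90]]]';python3 -c "
from h import *
go([.520,.0155,.16],84.1)
p,d=snap('side','side9');snap('top','top9')
a=cv2.imread('pics/side9.png')[110:260,220:400]
cv2.imwrite('pics/c9.png',cv2.resize(a,(720,600)))"
```

```text
clock: 10.8
eef_pos: [0.5201, 0.0153, 0.1721]
tool_rot: [0.914, 0.406, 0.002, 0.0]
ft_force: [-0.8, 0.7, 0.7]
grip_width: 0.0497
clk 10.8 tcp [0.5201 0.0153 0.1721] ang 47.9 F [-0.8  0.7  0.7] w 0.0497 q [ 0.03  0.32 -0.08  1.16  0.    0.76] -> shift [-0.   -0.03  1.21] roll -36.16625557807063
```

View pics/c9.png

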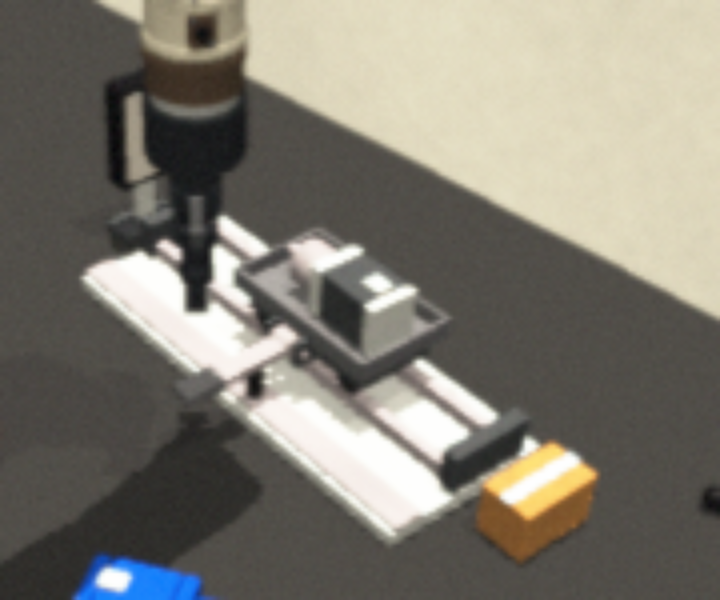

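The motor lies flat and lengthwise inside the tray (crop 300–410, 240–350). Next is to pinch the pad.

```bash
python3 -m inch '[[[5,0,0,1,-36],[5,0,0,2,-36],[5,0,0,3,-36],[5,0,0,4,-36],[5,0,0,4,-36]]]';python3 -c "
from h import *
go([.520,.0155,.058],84.1)"
```

```text
clock: 11.52
eef_pos: [0.5201, 0.0152, 0.1312]
tool_rot: [0.747, 0.665, 0.001, 0.0]
ft_force: [0.0, 0.2, -0.2]
grip_width: 0.0498
clk 11.525 tcp [0.5201 0.0152 0.1312] ang 83.4 F [ 0.   0.2 -0.2] w 0.0498 q [ 0.03  0.36 -0.14  1.07  0.    0.14] -> shift [ 0.01 -0.03  7.32] roll -0.7475267006292938
```

```bash
python3 -m inch '[[[5,0,0,4,-0.7],[5,0,0,6.5,-0.7],[5,0,0,7.3,-0.7],[2,0,0,7.3,-0.7],[1,0,0,7.3,-0.7]]]';python3 -m inch '[[[1,0,0,0,0],[1,0,0,0,0],[1,0,0,0,0],[1,0,0,0,0],[1,0,0,0,0]]]';python3 -c "
from h import *
go([.520,.0155,.058],84.1)"
```

```text
clock: 12.15
eef_pos: [0.521, 0.0161, 0.0597]
tool_rot: [0.743, 0.669, 0.002, -0.0]
ft_force: [-4.7, 3.4, 8.8]
grip_width: 0.0231
clock: 12.78
eef_pos: [0.5209, 0.0165, 0.0608]
tool_rot: [0.743, 0.669, 0.003, -0.0]
ft_force: [-3.7, 2.1, 6.7]
grip_width: 0.0232
clk 12.775 tcp [0.5209 0.0165 0.0608] ang 84.0 F [-3.7  2.1  6.7] w 0.0232 q [ 0.03  0.43 -0.23  0.9   0.    0.13] -> shift [-0.11 -0.08  0.27] roll -0.0643140636678936
```

```bash
python3 -m inch '[[[1,0,0.2,-1.9,0],[1,0,0.7,-3.6,0],[1,0,1.6,-5.2,0],[1,0,2.8,-6.7,0],[1,0,2.9,-6.9,0]]]';python3 -m inch '[[[1,0,0,-0.1,0],[1,0,0,-0.1,0],[1,0,0,-0.1,0],[1,0,0,-0.1,0],[1,0,0,-0.1,0]]]';python3 -c "
from h import *
go([.520,.0155,.058],84.1)
p,d=snap('side','side10')
a=cv2.imread('pics/side10.png')[110:260,220:400]
cv2.imwrite('pics/c10.png',cv2.resize(a,(720,600)))"
```

```text
clock: 13.4
eef_pos: [0.5471, 0.013, 0.1268]
tool_rot: [0.743, 0.669, 0.0, -0.002]
ft_force: [-0.2, 1.4, -19.0]
grip_width: 0.0223
clock: 14.02
eef_pos: [0.5471, 0.013, 0.1269]
tool_rot: [0.743, 0.669, -0.0, -0.003]
ft_force: [6.3, 1.4, -22.3]
grip_width: 0.0225
clk 14.025 tcp [0.5471 0.013  0.1269] ang 84.0 F [  6.3   1.4 -22.3] w 0.0225 q [ 0.02  0.41 -0.07  1.09  0.    0.13] -> shift [-0.05 -2.69  6.9 ] roll -0.06564403329522861
```

View pics/c10.png

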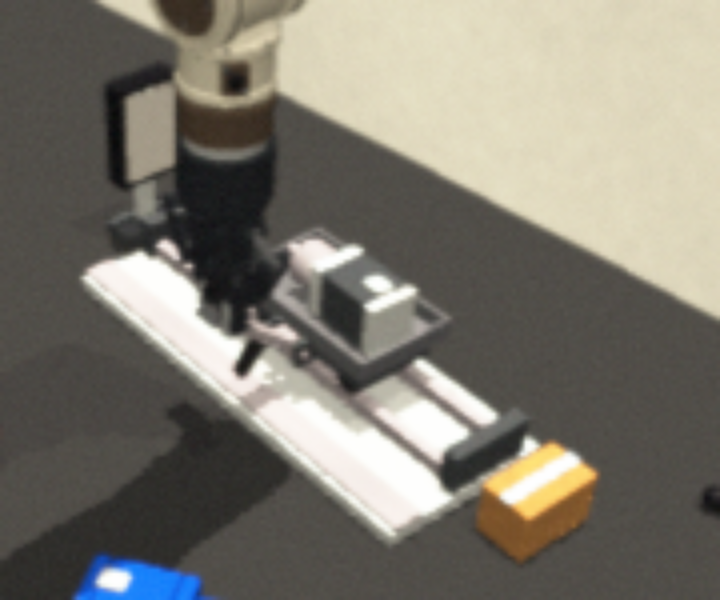

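The lever is raised and the motor is undisturbed. Rolling the trolley toward the lamp, about 129 mm.

```bash
python3 -m inch '[[[1,1,0,0.1,0],[1,2.8,0,0.1,0],[1,4.8,0,0.1,0],[1,6.3,0,0.1,0],[1,7,0,0.1,0]]]';python3 -c "
from h import *
go([.520,.0155,.058],84.1)
o=get_obs(); print(o['eef_pos'][:2]@YR)"; python3 -m inch '[[[1,1,0,0,0],[1,2.2,0,0,0],[1,3.3,0,0,0],[1,4.2,0,0,0],[1,4.8,0,0,0]]]';python3 -c "
from h import *
go([.520,.0155,.058],84.1)
o=get_obs(); print(o['eef_pos'][:2]@YR,o['eef_pos'][:2]@XR)"
```

```text
clock: 14.7
eef_pos: [0.5546, 0.0842, 0.1267]
tool_rot: [0.742, 0.67, 0.0, -0.002]
ft_force: [-0.5, -2.5, -7.0]
grip_width: 0.0228
clk 14.7 tcp [0.5546 0.0842 0.1267] ang 84.1 F [-0.5 -2.5 -7. ] w 0.0228 q [ 0.15  0.44 -0.03  1.1   0.    0.25] -> shift [-7.21 -2.71  6.85] roll 0.027669851959501557
0.14079371967157314
clock: 15.32
eef_pos: [0.5596, 0.1326, 0.1267]
tool_rot: [0.742, 0.67, 0.0, -0.002]
ft_force: [2.6, -2.6, -10.1]
grip_width: 0.0222
clk 15.325 tcp [0.5596 0.1326 0.1267] ang 84.1 F [  2.6  -2.6 -10.1] w 0.0222 q [0.23 0.46 0.01 1.12 0.   0.33] -> shift [-12.07  -2.72   6.84] roll 0.03997000977179255
0.1893840924365329 0.5430197865536173
```

```bash
python3 -m inch '[[[1,0.3,0,0,0],[1,0.6,0,0,0],[1,0.9,0,0,0],[1,1.1,0,0,0],[1,1.2,0,0,0]]]';python3 -c "
from h import *
go([.520,.0155,.058],84.1)
o=get_obs(); print(o['eef_pos'][:2]@YR,o['eef_pos'][:2]@XR)"
```

```text
clock: 15.95
eef_pos: [0.5609, 0.1445, 0.1268]
tool_rot: [0.742, 0.67, 0.0, -0.002]
ft_force: [1.5, -1.2, -10.2]
grip_width: 0.0221
clk 15.95 tcp [0.5609 0.1445 0.1268] ang 84.1 F [  1.5  -1.2 -10.2] w 0.0221 q [0.25 0.47 0.02 1.12 0.   0.35] -> shift [-13.28  -2.72   6.84] roll 0.03162475263087572
0.2014206620435762 0.5430363461147107
```

```bash
python3 -m inch '[[[1,0.2,0,0,0],[1,0.4,0,0,0],[1,0.6,0,0,0],[1,0.7,0,0,0],[1,0.8,0,0,0]]]';python3 -c "
from h import *
go([.520,.0155,.058],84.1)
o=get_obs(); print(o['eef_pos'][:2]@YR,o['eef_pos'][:2]@XR)"
```

```text
clock: 16.58
eef_pos: [0.561, 0.1466, 0.1266]
tool_rot: [0.744, 0.669, -0.004, 0.002]
ft_force: [-0.4, -18.8, -6.2]
grip_width: 0.0219
clk 16.575 tcp [0.561  0.1466 0.1266] ang 83.9 F [ -0.4 -18.8  -6.2] w 0.0219 q [ 0.26  0.48  0.03  1.13 -0.01  0.37] -> shift [-13.41  -2.66   6.98] roll -0.18528516181476107
0.20346766707307382 0.5429385884487639
```

The stop is reached, with 19 N along the rail. Pressing the lever down there.

```bash
python3 -m inch '[[[1,0.2,-1.2,1.4,0],[1,0.2,-2.1,3.0,0],[1,0.2,-2.6,4.8,0],[1,0.2,-2.8,6.4,0],[1,0.2,-2.8,6.9,0]]]'; python3 -c "
from h import *
go([.549,.0125,.057],84.1)
o=get_obs(); print(o['eef_pos'][:2]@YR,o['eef_pos'][:2]@XR)
p,d=snap('side','side11')
a=cv2.imread('pics/side11.png')[90:240,200:380]
cv2.imwrite('pics/c11.png',cv2.resize(a,(720,600)))"
```

```text
clock: 17.2
eef_pos: [0.5344, 0.1491, 0.0639]
tool_rot: [0.744, 0.668, -0.003, 0.005]
ft_force: [-18.1, -12.4, 45.9]
grip_width: 0.0226
clk 17.2 tcp [0.5344 0.1491 0.0639] ang 83.8 F [-18.1 -12.4  45.9] w 0.0226 q [ 0.28  0.49 -0.13  0.95 -0.01  0.39] -> shift [-13.42   2.92   0.84] roll -0.27305957811884696
0.20323953071959944 0.5162304771956194
```

View pics/c11.png

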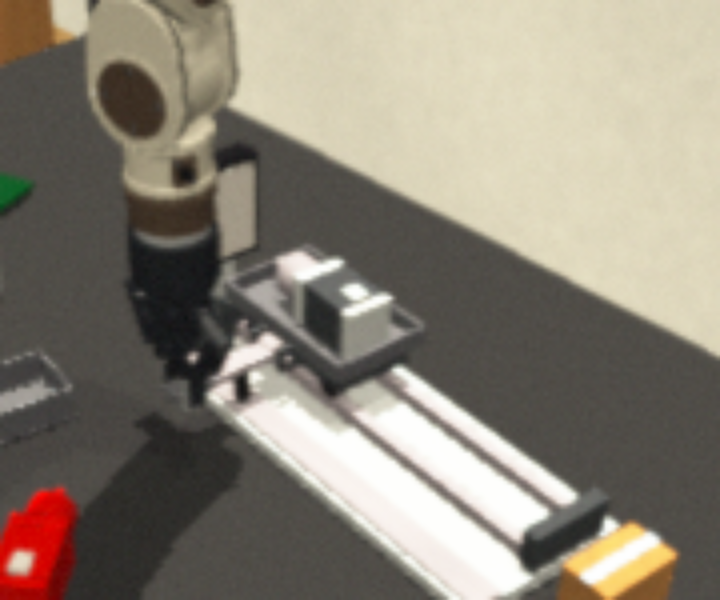

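```bash
python3 -m inch '[[[1,0,0,0.3,0],[4.5,0,0,0,0],[4.5,0,0,0,0],[4.5,0,0,-4,0],[4.5,0,0,-9,0]]]'; python3 -c "
from h import *
go([.5344,.1491,.1],84.1)
p,d=snap('side','side12');P=pts('side',d)
e=P[...,:2]@XR;n=P[...,:2]@YR
m=(abs(n-.200)<.010)&(e>.49)&(e<.605)&(P[...,2]>.045)&(P[...,2]<.12)
for a in np.arange(.49,.605,.01):
  k=m&(e>=a)&(e<a+.01); print(round(a,2),k.sum(),P[k][:,2].mean().round(4) if k.sum() else '')
a=cv2.imread('pics/side12.png')[120:220,220:340]
cv2.imwrite('pics/c12.png',cv2.resize(a,(720,600),interpolation=2))"
```

```text
clock: 17.88
eef_pos: [0.5341, 0.1505, 0.1543]
tool_rot: [0.744, 0.668, -0.004, 0.004]
ft_force: [-0.3, 0.3, 1.1]
grip_width: 0.0448
clk 17.875 tcp [0.5341 0.1505 0.1543] ang 83.9 F [-0.3  0.3  1.1] w 0.0448 q [ 0.28  0.4  -0.01  1.16 -0.01  0.39] -> shift [-0.08  0.03  5.43] roll -0.24725475142730602
0.49 0 
0.5 17 0.0677
0.51 13 0.0692
0.52 14 0.0712
0.53 10 0.0712
0.54 11 0.0679
0.55 16 0.0677
0.56 12 0.0676
0.57 18 0.063
0.58 14 0.0643
0.59 13 0.0678
0.6 7 0.0691
```

View pics/c12.png

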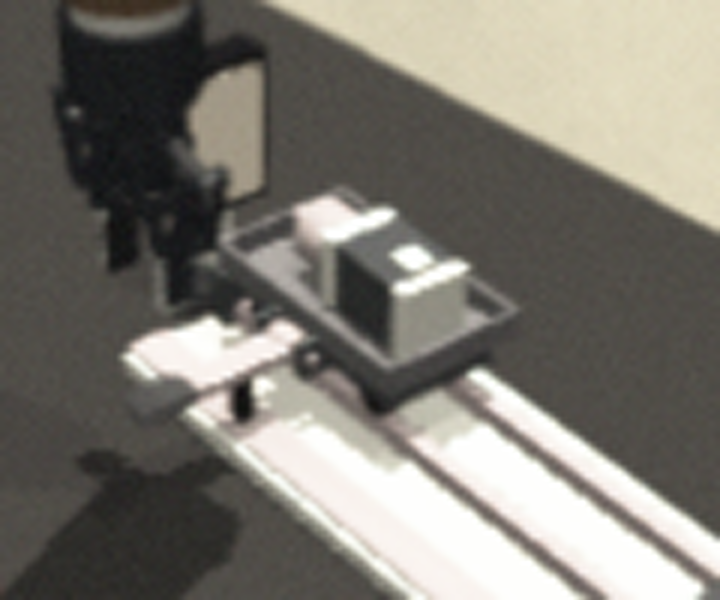

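The pad reads 2–3 mm higher than when it was first locked, so full-down isn't certain. I'll press it from above with closed fingers.

```bash
python3 -m inch '[[[0,-0.2,0.1,2,0],[0,-0.2,0.1,4,0],[0,-0.2,0.1,5,0],[0,-0.2,0.1,6,0],[0,-0.2,0.1,6,0]]]'; python3 -m inch '[[[0,0,0,0.4,0],[0,0,0,0.7,0],[0,0,0,0.9,0],[0,0,0,1.1,0],[0,0,0,1.3,0]]]'
```

```text
clock: 18.55
eef_pos: [0.5396, 0.1493, 0.102]
tool_rot: [0.744, 0.668, 0.002, 0.007]
ft_force: [0.4, 0.3, 0.5]
grip_width: -0.0003
clock: 19.18
eef_pos: [0.5398, 0.1492, 0.089]
tool_rot: [0.744, 0.668, 0.002, 0.007]
ft_force: [-0.2, 0.3, 0.2]
grip_width: -0.0002
```

```bash
python3 -m inch '[[[0,0,-0.8,0,0],[0,0,-0.8,0.4,0],[0,0,-0.8,0.7,0],[0,0,-0.8,1.0,0],[0,0,-0.8,1.2,0]]]'; python3 -m inch '[[[0,0,0,0.1,0],[0,0,0,0.2,0],[0,0,0,0.3,0],[0,0,0,0.3,0],[0,0,0,0.3,0]]]'
```

```text
clock: 19.8
eef_pos: [0.5315, 0.1505, 0.0817]
tool_rot: [0.744, 0.668, 0.003, 0.007]
ft_force: [-15.0, -2.3, 39.1]
grip_width: 0.0003
clock: 20.42
eef_pos: [0.5317, 0.1508, 0.0822]
tool_rot: [0.744, 0.668, 0.004, 0.007]
ft_force: [-7.5, -1.3, 22.3]
grip_width: 0.0001
```

```bash
python3 -m inch '[[[0,0,0,-3,0],[0,0,0,-7,0],[0,0,-5,-12,0],[0,0,-10,-15,0],[0,0,-15,-15,0]]]'; python3 -c "
from h import *
p,d=snap('side','side13');P=pts('side',d)
e=P[...,:2]@XR;n=P[...,:2]@YR
for Q,nn in((n,.200),):
 m=(abs(n-nn)<.010)&(e>.49)&(e<.605)&(P[...,2]>.045)&(P[...,2]<.12)
 for a in np.arange(.49,.605,.01):
  k=m&(e>=a)&(e<a+.01); print(round(a,2),k.sum(),P[k][:,2].mean().round(4) if k.sum() else '')
p,d=snap('top','top13');T=pts('top',d);e=T[...,:2]@XR;n=T[...,:2]@YR
g=(T[...,2]>.066)&(T[...,2]<.1)&(e>.6)&(e<.74)&(n>.09)&(n<.31);print('tray',np.percentile(e[g],[1,99]),np.percentile(n[g],[1,99]))
a=cv2.imread('pics/side13.png')[110:210,200:320]
cv2.imwrite('pics/c13.png',cv2.resize(a,(720,600),interpolation=2))
b=cv2.imread('pics/top13.png')[90:210,140:360]
cv2.imwrite('pics/c13t.png',cv2.resize(b,(770,420),interpolation=2))"
```

```text
clock: 21.05
eef_pos: [0.3807, 0.1683, 0.2321]
tool_rot: [0.744, 0.668, 0.007, 0.008]
ft_force: [-0.3, -0.6, -0.0]
grip_width: 0.0001
0.49 0 
0.5 20 0.067
0.51 14 0.0686
0.52 19 0.0682
0.53 12 0.068
0.54 11 0.0671
0.55 13 0.0672
0.56 10 0.068
0.57 21 0.0631
0.58 17 0.0644
0.59 13 0.067
0.6 6 0.0673
tray [0.60538325 0.71811959] [0.11421408 0.28299751]
```

View pics/c13.png

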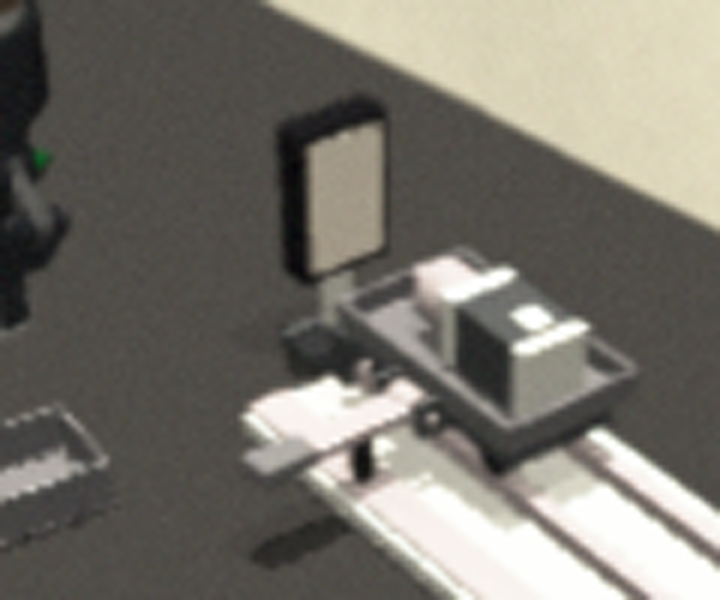

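View pics/c13t.png

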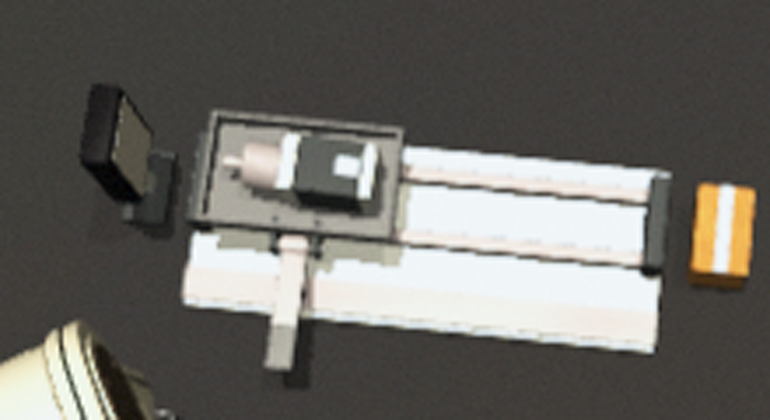

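```bash
python3 -c "
from h import *
for c in('top','side'):
  D=np.median([optics.camera(c)[1] for _ in range(5)],0);T=pts(c,D);e=T[...,:2]@XR;n=T[...,:2]@YR;z=T[...,2]
  k=(e>.505)&(e<.53)&(abs(n-.2)<.009)&(z>.05)&(z<.1);print(c,'pad z',z[k].mean(),np.median(z[k]),k.sum())
  k=(e>.54)&(e<.6)&(abs(n-.2)<.007)&(z>.05)&(z<.1);print('lever fit',np.polyfit(e[k]-.518,z[k],1))
  g=(z>.066)&(z<.1)&(e>.63)&(e<.715)&(n>.09)&(n<.31);print('tray n',np.percentile(n[g],[1,99]))
  g=(z>.04)&(z<.066)&(e>.63)&(e<.71)&(n<-.05)&(n>-.14);print('R buffer n',np.percentile(n[g],[2,98]),g.sum())
  g=(z>.01)&(z<.03)&(e>.57)&(e<.61);print('plate n',np.percentile(n[g],[.5,99.5]))
  k=(n>.12)&(n<.28)&(e>.63)&(e<.71)&(z>.105)&(z<.135);print('motor top z',np.median(z[k]))
go([.3,.3,.3])
"
```

```text
top pad z 0.06905079308819002 0.068712716758313 48
lever fit [-0.0175204   0.06788178]
tray n [0.1141489  0.28368013]
R buffer n [-0.12441282 -0.10553205] 152
plate n [-0.12391884  0.79315043]
motor top z 0.12078492710319652
side pad z 0.07012292866118325 0.07059873894482956 27
lever fit [0.00081604 0.06767351]
tray n [0.11547881 0.28603864]
R buffer n [-0.12122707 -0.10340221] 161
plate n [-0.46464037  1.33234275]
motor top z 0.1231286588107339
clk 21.65 tcp [0.3808 0.1673 0.2293] ang 83.9 F [ 0.4 -0.8 -0.6] w -0.0004 q [ 0.42  0.07 -0.24  1.25 -0.01  0.53] -> shift [12.31 -9.34 -7.26] roll None
```

```bash
python3 -c "
from h import *
a=np.load('/tmp/top0.npz')['p'].astype(int);b=np.load('/tmp/top13.npz')['p'].astype(int)
for n,(u,v) in dict(jar=(117,193),spool=(425,180),carton=(347,157),lamp=(175,132),bin=(176,220),red=(236,257),blue1=(310,252),blue2=(402,283),blue3=(460,260),pcb=(68,168),driver=(393,112)).items():
  s=(slice(v-16,v+17),slice(u-16,u+17));print(n,abs(a[s]-b[s]).mean().round(1),end='; ')
cv2.imwrite('pics/fin.png',cv2.imread('pics/top13.png'))"
```

```text
jar 28.6; spool 2.0; carton 1.8; lamp 2.1; bin 90.2; red 20.4; blue1 1.9; blue2 2.0; blue3 2.0; pcb 2.1; driver 2.0;
```

View pics/fin.png

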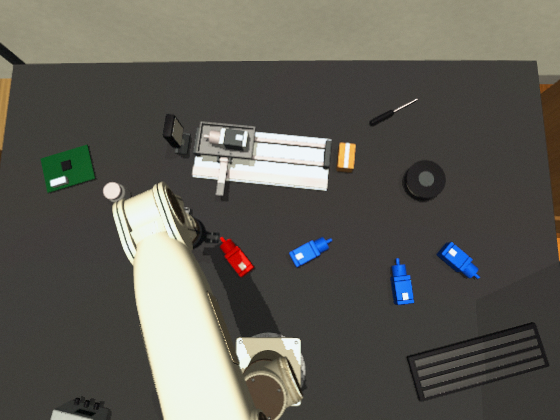

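The jar, bin and red motor differ only because the arm covers or shades them. In the side view the bin stands upright and clear. Handing in.

```bash
python3 -c "
from h import *
print(ticket.job_done(), get_obs()['clock'])"
```

```text
the job is handed in; nothing more can be done
the job is handed in; nothing more can be done
```

I did every step in the order asked and handed the job in at about 21.7 s on the robot's clock. I locked the brake, laid the motor flat and lengthwise in the tray, and let go of it. Then I raised the lever, drew the trolley by the lever pad to the stop at the lamp end, and pushed the lever down again.

**Last checks**
- **Trolley:** the tray centre measured about 0.109–0.110 m from the rail's middle, so it is home. I felt the stop at about 19 N.
- **Motor:** it sits flat inside the rim, with its top at about 121–123 mm (122 expected).
- **Lever:** it is level to within about 0.02 rad.
    - My first press at the end left the pad 2–3 mm higher than when it was first locked. I pressed it again from above with closed fingers, at up to 39 N.
    - The fingertip height under that press suggests about 0.81 rad. The cameras disagree slightly: the pad top reads 69 mm from above and 70–71 mm from the side, where 69 mm is level and about 71 mm is the locking limit.
- **Forces:** both pushes on the pad with the pinching fingers reached about 46 N at the wrist. That is well under 120 N, and as far as I could see only the fingers were in contact.
- **Other things on the bench:** the top-view comparison showed no change in the spool, carton, lamp, blue motors, circuit board and screwdriver. The arm covered or shaded the jar, bin and red motor, so that check does not cover them. I only looked at those three by eye and saw nothing moved.

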